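# Nest the kidney-shaped bead tray

## Robot

A 6-joint arm with a two-finger parallel gripper is mounted at the origin on a cart in front of the work surface, level with it; the furniture and walls round the work are solid. World frame = base frame: x ahead of the robot, y to its left, z up, the work surface at z = 0. Lengths are in m, angles in rad, forces in N, time in s.
With the tool pointing down it reaches from about 0.275 to 0.875 m from the base axis. Payload 12.5 kg.
Tool frame: the origin (TCP) lies at the very end of the fingers, on their centre line; the grasp point (between the pads) lies 19 mm behind it; z points along the fingers, y is the line along which they close (so a half turn about z gives the same grasp; the last joint's range is limited). The gripper opens to 85 mm and grips with 20 to 120 N. Pads are 22 mm wide; open, the fingers measure 114 mm over their backs; the gripper's body (76 mm by 85 mm) begins 54 mm behind the grasp point. The pads swing forward as they close: fully open they stand 13 mm farther back than shut.
Start: joints at [1.057, 0.351, 1.652, -0, 1.139, -0.085], TCP at [0.229, 0.5, 0.231] pointing down, gripper open.
Joint ranges: [-2.75, 2.75], [-0.79, 2.1], [0.01, 2.65], [-1.57, 4.71], [0.07, 3.14], [-2.87, 2.87]. Speed limits (rad/s): [2.22, 2.22, 2.79, 3.14, 3.14, 3.14].

## Interface

Orientations are given as a 3x3 rotation matrix whose columns are the frame's x, y, z axes.
In Python, from bench import manip gives the robot as it stands. Calls block until the motion is done:
- manip.move_ptp(position, orientation): joint-space move of the TCP to a pose.
- manip.move_l(position, attitude=None, max_speed=0.15): straight line of the TCP; attitude=None keeps the orientation; max_speed is the mean speed in m/s.
- manip.move_j(angles): joint-space move.
- manip.set_gripper(opening, effort=None): opening from 0.0 (shut) to 1.0 (fully open); effort is the grip in N (None keeps the last); returns when the fingers have stopped.
- manip.dwell(seconds).
- manip.inverse_kinematics(position, orientation): joint angles nearest the present ones, or None.
- manip.grab_frame(name): name is "side" or "top" or "wrist"; returns (picture, depth): 400x640x3 uint8, red, green, blue; 400x640 float32, m along the optical axis (not along the pixel's ray), 0 where there is no reading.
- manip.get_calibration(name): a dict with "camera_matrix" (3x3 intrinsics, pixels), "R" (3x3) and "t" (3): a world point X has camera coordinates R X + t. Camera axes: x right, y down, z forward; pixel columns grow to the right and rows downward; lengths in m; the calibration is good to about 2 mm. A picture is of the moment at which its call begins: read the wrist's pose just before it. get_calibration takes no time and is no camera call; for the wrist camera it gives the pose at the moment of the call.
A pose or a line that the arm cannot do raises manip.Unreachable and nothing moves.
- manip.sign_off(): hands the job in; it is judged then, once.
Trained networks look in the newest picture that a camera, given by its name, has taken for a name from the list of things; names that differ only in an ending like _2 or _b are one class to them, and where a whole thing is asked for, a point or a joint stands for the part that bears it (a point fixed in the world has none). Each returns a list of dicts, best first, with "confidence" (0 to 1); they miss things now and then, are a little off and sometimes report something else, mostly with a low value. They report only what shows in the picture. A call takes as long as a camera call.
- manip.look_for(camera, name): "at" ([x, y, z] in m, in world coordinates, good to about 4 mm: the middle of the surface that is visible of it).
Readings, each from a call of its own:
- manip.current_time(): time.
- manip.current_qpos(): joint angles.
- manip.current_joint_vel(): joint speeds.
- manip.current_joint_torque(): joint torques, N m.
- manip.current_ee_pos(): TCP position.
- manip.current_tcp_rot(): TCP orientation.
- manip.current_force(): force on the tool from outside, world axes, zero at the start.
- manip.current_ft_torque(): the same for the moment, N m.
- manip.current_grip_width(): opening from 0.0 (shut) to 1.0 (fully open).
- manip.current_grip_force(): force on a finger pad.
Only numpy, scipy, OpenCV 4.12 (cv2) and the standard library are available. Lean on these libraries where they do the work, as an engineer would, in place of code of your own. Each camera call takes 0.05 s, during which the arm holds its last target. There are 200 camera calls.

## Task

Put the bead-tray set together: lift the kidney-shaped insert tray by its handle, turn it until its outline matches the kidney-shaped outer tray (the one without a handle), and set it down in there so that it lies flat on the outer tray's floor. Leave the oval insert tray where it is, then let go.

Things in the scene. Friction and masses are not known exactly. Their poses are not given: they have to be found in the camera images.
- kidney_handle (a point): Handle-bar centre of the kidney insert (the tray to move): aluminium, 160x93 mm at rim, 26 high, walls flaring 12 mm, 0.14 kg. Wooden bar 12 mm thick (x), 64 long (y), 20 high, on two posts over the balance point; this point is 50 mm above the tray's underside. Grip the bar from above across its 12 mm. x points from hollow to bulging side, y along the length, z up.
- outer_tray: Kidney outer tray, loose, no handle: aluminium, 169x102 mm at rim, 26 high, 3 mm floor. Origin on its underside; axes as the insert's (x from hollow to bulging side). Nested, all axes agree and the insert's handle point is 53 mm straight above this origin, 3 mm free all round (13 mm as its foot enters the mouth); the insert fits only this way round.
- oval_handle (a point): Handle-bar centre of the oval insert tray (straight sides, round ends), 154x78 mm, of the same make, height and handle as the kidney insert. It does not fit the outer tray; leave it alone. y is along its length.

How it is judged:
At the end, for the whole second after the job is handed in: The kidney insert is nested in the outer tray: its handle within 10 mm, seen from above, of the nested position, its floor within 4 mm of the outer tray's floor and turned within 10 degrees of the outer tray; the outer tray stands flat on the table; the oval insert is within 30 mm of where it stood (horizontal distance between kidney_handle and outer_tray below 0.01 m and z of kidney_handle in the frame of outer_tray between 0.048 and 0.057 m and angle between the x axis of kidney_handle and the x axis of outer_tray, either way round below 0.175 rad and angle between outer_tray's own z axis and vertical below 0.09 rad and height (world z) of outer_tray below 0.006 m and distance of oval_handle from where it was at the start of the episode below 0.03 m); the robot touches nothing.
It fails at once if the oval insert tray is moved by more than 30 mm (distance of oval_handle from where it was at the start of the episode above 0.03 m).
It also fails if it takes over 38 s, if anything falls off the work surface, if the arm or the gripper's body presses on something with over 40 N, if the wrist force passes 120 N, or if a joint passes its speed limit or range.

## Working session

There is one attempt and no reset: what is moved stays moved. The work goes in short steps, each a Python script; the robot and the scene stay as the last script left them, time stands still between calls to the robot, and variables do not carry over. Pictures are saved under pics/ and viewed, at most 10 in all, crops included, and the job is handed in when it is done.

```bash
mkdir -p pics; python3 - <<'E'
from bench import manip
import cv2,numpy as np
for c in ("top","side"):
    p,d=manip.grab_frame(c); cv2.imwrite(f"pics/{c}0.png",p[:,:,::-1]); np.save(f"{c}0.npy",d)
    for n in ("kidney_handle","outer_tray","oval_handle"):
        for r in manip.look_for(c,n)[:3]: print(c,n,np.round(r["at"],3),round(r["confidence"],2))
    k=manip.get_calibration(c); print(k["t"], (-k["R"].T@k["t"]).round(3))
print(manip.current_time())
E
```

```text
top kidney_handle [ 0.487 -0.23   0.011] 0.65
top outer_tray [0.487 0.237 0.003] 0.59
top oval_handle [0.56  0.017 0.01 ] 0.75
[-0.00580134  0.5332068   1.00570298] [ 0.391 -0.003  1.069]
side kidney_handle [ 0.484 -0.23   0.015] 0.78
side outer_tray [0.497 0.252 0.014] 0.96
side oval_handle [0.556 0.013 0.019] 0.64
[-0.4639021   0.17602842  1.09995922] [-0.066 -1.044  0.601]
0.4
```

View pics/top0.png

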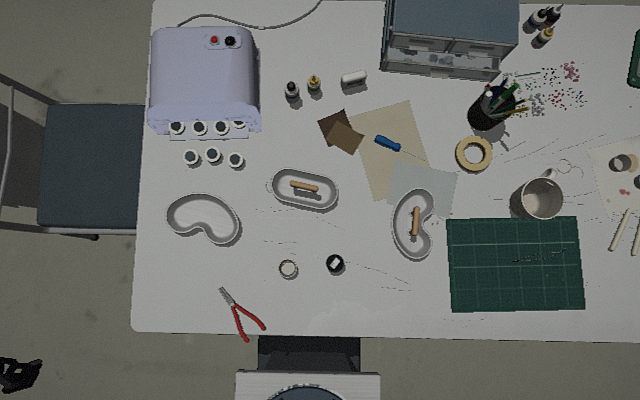

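```bash
cat > h.py <<'E'
from bench import manip
import cv2,numpy as np
def down(yaw):  # tool y axis along world yaw, z down
    y=np.array([np.cos(yaw),np.sin(yaw),0]); z=np.array([0,0,-1.]); return np.c_[np.cross(y,z),y,z]
def cloud(d,k):
    K=k["camera_matrix"]; v,u=np.mgrid[:d.shape[0],:d.shape[1]]
    c=np.stack([(u-K[0,2])/K[0,0]*d,(v-K[1,2])/K[1,1]*d,d],-1)
    w=(c-k["t"])@k["R"]; w[d<=0]=np.nan; return w
E
python3 - <<'E'
from h import *
k=manip.get_calibration("wrist");R=manip.current_tcp_rot();p=manip.current_ee_pos()
print("cam in tool",(R.T@(-k["R"].T@k["t"]-p)).round(3),"cam axes in tool\n",(R.T@k["R"].T).round(2), k["camera_matrix"][0,0]); print(R.round(2))
w=cloud(np.load("top0.npy"),manip.get_calibration("top"))
for n,c in (("kid",(.487,-.23)),("out",(.487,.237)),("oval",(.56,.017))):
    q=w[np.hypot(w[...,0]-c[0],w[...,1]-c[1])<.11]
    print(n,np.percentile(q[:,2],[2,25,50]).round(4),np.histogram(q[:,2],bins=np.arange(-.006,.075,.006))[0])
    b=q[q[:,2]>.05]
    if len(b)>5:
        u,s,vt=np.linalg.svd(b-b.mean(0)); print(" bar",b.mean(0).round(4),np.degrees(np.arctan2(vt[0,1],vt[0,0])).round(1),np.ptp((b-b.mean(0))@vt[0]))
    r=q[(q[:,2]>.019)&(q[:,2]<.032)]; print(" rim",len(r),cv2.minAreaRect(r[:,:2].astype(np.float32)))
for nm,xy in (("kid",(.487,-.23)),("out",(.487,.237))):
  for a in range(-180,180,30):
    s=manip.inverse_kinematics(np.array([*xy,.06]),down(np.radians(a))); print(nm,a,None if s is None else s[[0,5]].round(2))
E
```

```text
cam in tool [ 0.075  0.001 -0.144] cam axes in tool
 [[ 0.   -0.96 -0.29]
 [ 1.    0.   -0.  ]
 [ 0.   -0.29  0.96]] 324.17461114682254
[[-0.91  0.42 -0.  ]
 [ 0.42  0.91 -0.  ]
 [ 0.   -0.   -1.  ]]
kid [-0.0047 -0.0015  0.0004] [3204 2733  244  236  331  238    3    1   14   18  138   19    0]
 bar [ 0.4835 -0.2276  0.0573] 174.5 0.06150892796878926
 rim 530 ((0.4843137562274933, -0.2277921587228775), (0.09412495046854019, 0.1607218235731125), 84.83181762695312)
out [-0.0048 -0.0016  0.0003] [3332 2645  268  268  326  271    2    0    0    0    0    0    0]
 rim 553 ((0.48978427052497864, 0.24136283993721008), (0.17029261589050293, 0.10362561047077179), 75.1290054321289)
oval [-0.0051 -0.0019 -0.0001] [3578 2223  245  207  300  211    0    0   10   19  120   28    0]
 bar [0.5558 0.016  0.0577] -101.7 0.06310116728440687
 rim 467 ((0.5565736293792725, 0.016148880124092102), (0.15388120710849762, 0.07960934937000275), 78.39056396484375)
kid -180 [-0.53  2.61]
kid -150 [-0.53  2.09]
kid -120 [-0.53  1.57]
kid -90 [-0.53  1.04]
kid -60 [-0.53  0.52]
kid -30 [-0.53 -0.  ]
kid 0 [-0.53 -0.53]
kid 30 [-0.53 -1.05]
kid 60 [-0.53 -1.57]
kid 90 [-0.53 -2.1 ]
kid 120 [-0.53 -2.62]
kid 150 None
out -180 [ 0.37 -2.77]
out -150 None
out -120 [0.37 2.46]
out -90 [0.37 1.94]
out -60 [0.37 1.41]
out -30 [0.37 0.89]
out 0 [0.37 0.37]
out 30 [ 0.37 -0.16]
out 60 [ 0.37 -0.68]
out 90 [ 0.37 -1.2 ]
out 120 [ 0.37 -1.73]
out 150 [ 0.37 -2.25]
```

```bash
cat >> h.py <<'E'
def rim(w,c,z=(.017,.031)):
    q=w[np.hypot(w[...,0]-c[0],w[...,1]-c[1])<.105]
    return q[(q[:,2]>z[0])&(q[:,2]<z[1])],q
def bar(q):
    b=q[(q[:,2]>.05)&(q[:,2]<.07)]; return b,cv2.minAreaRect(b[:,:2].astype(np.float32))
def icp(a,b,yaw,ca,cb,s=1.0):
    """rigid map of rim a (about ca) to rim b; returns offset of ca image, yaw"""
    from scipy.optimize import least_squares; from scipy.spatial import cKDTree
    T=cKDTree(b[:,:2]); A=(a[:,:2]-ca)
    A=A*(1+4.5e-3*2/np.linalg.norm(A,axis=1,keepdims=True)/2)
    M=lambda p:A@np.array([[np.cos(p[2]),np.sin(p[2])],[-np.sin(p[2]),np.cos(p[2])]])+p[:2]
    def f(p):
        m=M(p); return np.r_[T.query(m)[0],cKDTree(m).query(b[:,:2])[0]]
    from scipy.optimize import minimize
    r=minimize(lambda p:np.mean(f([*(cb+p[:2]*.01),p[2]*.1])**2)*1e6,[0,0,yaw/.1],method="Nelder-Mead",options=dict(initial_simplex=[[0,0,yaw/.1],[.5,0,yaw/.1],[0,.5,yaw/.1],[0,0,yaw/.1+1]]))
    return cb+r.x[:2]*.01,r.x[2]*.1,np.sqrt(r.fun)
E
python3 - <<'E'
from h import *
wt=cloud(np.load("top0.npy"),manip.get_calibration("top"))
ck,co=np.array([.484,-.2277]),np.array([.4898,.2414])
ra,_=rim(wt,ck);rb,_=rim(wt,co)
for y in(-100,80):
    p,a,e=icp(ra,rb,np.radians(y),ck,co);print("top",p.round(4),np.degrees(a).round(1),e.round(2))
manip.set_gripper(.35,40)
W={}
for n,c,y in(("out",co,-15),("kid",ck,84.8)):
    if n=="kid": manip.move_ptp(np.array([*co,.3]),down(0.8))
    manip.move_ptp(np.array([*c,.25]),down(np.radians(y))); manip.dwell(.2)
    k=manip.get_calibration("wrist");im,d=manip.grab_frame("wrist");cv2.imwrite(f"pics/w_{n}.png",im[:,:,::-1])
    W[n]=cloud(d,k);np.save(f"w_{n}.npy",W[n])
    r,q=rim(W[n],c);print(n,len(r),cv2.minAreaRect(r[:,:2].astype(np.float32)),np.percentile(q[:,2],[5,50,95]).round(3))
b,rr=bar(q);print("bar",b.mean(0).round(4),rr)
ra,_=rim(W["kid"],ck);rb,_=rim(W["out"],co)
rng=np.random.default_rng(0);ra,rb=[rng.permutation(z)[:1500] for z in(ra,rb)]
cb=b.mean(0)[:2]
for y in(-100,80):
    p,a,e=icp(ra,rb,np.radians(y),cb,co);print("wrist",p.round(4),np.degrees(a).round(1),e.round(2))
print(manip.current_time(),manip.current_qpos().round(2))
E
python3 -c "
import cv2,numpy as np;cv2.imwrite('pics/ww.png',cv2.resize(np.vstack([cv2.imread('pics/w_out.png'),cv2.imread('pics/w_kid.png')]),(480,600)))"
```

```text
top [0.4876 0.241 ] -99.5 2.62
top [0.488  0.2419] 82.3 9.96
out 2989 ((0.4902867376804352, 0.24276338517665863), (0.17010173201560974, 0.10283749550580978), 75.78431701660156) [0.    0.306 0.337]
kid 2746 ((0.4853695034980774, -0.22639986872673035), (0.09377020597457886, 0.16014210879802704), 84.3281478881836) [0.001 0.306 0.337]
bar [ 0.4836 -0.227   0.0602] ((0.4846377670764923, -0.2269463837146759), (0.010864432901144028, 0.06271213293075562), 84.65348052978516)
wrist [0.489  0.2444] -98.9 0.97
wrist [0.4884 0.242 ] 81.6 9.23
5.5667 [-0.53  0.3   1.67  0.    1.17 -2.01]
```

View pics/ww.png

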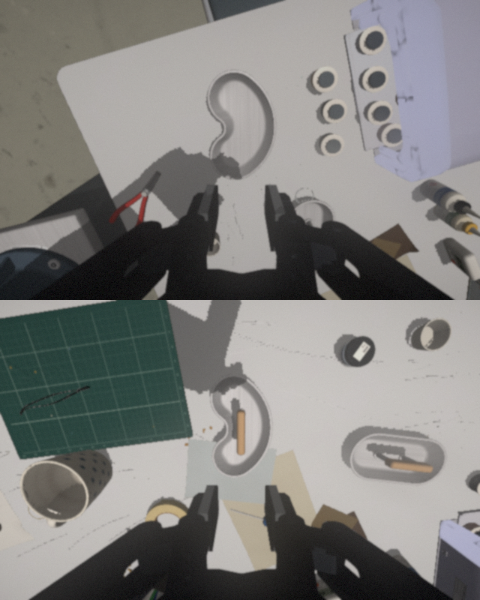

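```bash
python3 - <<'E'
from h import *
K=np.array([.484,-.227]);y=np.radians(84.5)
manip.move_ptp(np.array([*K,.10]),down(y))
manip.move_l(np.array([*K,.033]),max_speed=.08)
f0=manip.current_force(); manip.set_gripper(0,50)
print("grip",manip.current_grip_width(),manip.current_grip_force(),f0.round(1))
manip.move_l(np.array([*K,.2]),max_speed=.12); manip.dwell(.2)
print("lift",manip.current_grip_width(),manip.current_grip_force(),manip.current_force().round(1))
manip.move_ptp(np.array([.489,.243,.2]),down(np.radians(-14.7))); manip.dwell(.3)
p,d=manip.grab_frame("top");cv2.imwrite("pics/carry.png",cv2.resize(p[120:300,100:460,::-1],(720,360)))
k=manip.get_calibration("wrist");p,d=manip.grab_frame("wrist");cv2.imwrite("pics/carry_w.png",p[:,:,::-1])
w=cloud(d,k);np.save("w_carry.npy",w)
for n,z in(("held rim",(.182,.202)),("outer rim",(.017,.031))):
    r,_=rim(w,(.489,.243),z); print(n,len(r),cv2.minAreaRect(r[:,:2].astype(np.float32)),r[:,2].mean())
print(manip.current_time())
E
```

```text
grip 0.12969111482957527 52.935739159584045 [-0.  -0.1  0.2]
lift 0.13116888625691275 52.26466119289398 [-0.7 -1.2 -1.3]
held rim 10773 ((0.491905152797699, 0.24586480855941772), (0.1546270251274109, 0.0916927233338356), 79.01850891113281) 0.18973261874412214
outer rim 45 ((0.5128223299980164, 0.32056093215942383), (0.0027935400139540434, 0.03002079576253891), 54.48231887817383) 0.026937905798014562
11.875
```

View pics/carry_w.png

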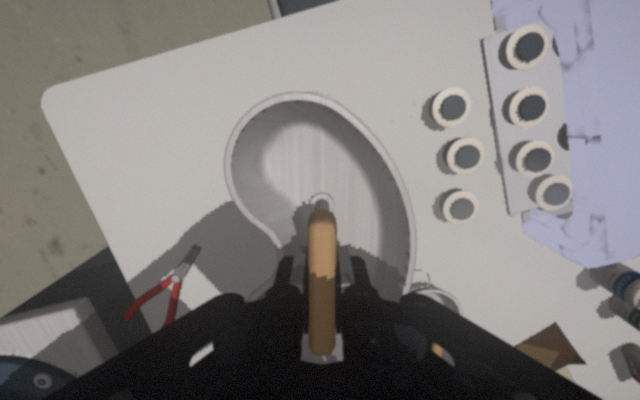

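```bash
python3 - <<'E'
from h import *
T=np.array([.489,.243])
manip.move_l(np.array([*T,.07]),max_speed=.12)
f0=manip.current_force()
for z in (.055,.048,.043,.040,.0375,.036):
    manip.move_l(np.array([*T,z]),max_speed=.05)
    f=manip.current_force()-f0; print(z,f.round(1),manip.current_ft_torque().round(2))
    if f[2]>8: break
manip.set_gripper(.35); manip.dwell(.2)
manip.move_l(np.array([*T,.15]),max_speed=.12)
manip.move_ptp(np.array([.42,.243,.28]),down(np.radians(-14.7)));manip.dwell(.3)
k=manip.get_calibration("wrist");p,d=manip.grab_frame("wrist");cv2.imwrite("pics/end_w.png",p[:,:,::-1])
w=cloud(d,k);np.save("w_end.npy",w)
r,q=rim(w,T,(.017,.036));b,rr=bar(q);print("bar",b.mean(0).round(4),rr,"rim",cv2.minAreaRect(r[:,:2].astype(np.float32)),np.percentile(r[:,2],[2,50,98]))
p,d=manip.grab_frame("top");wt=cloud(d,manip.get_calibration("top"))
for c in((.489,.243),(.556,.016)):
    q=rim(wt,c)[1];b,rr=bar(q);print("top bar",b.mean(0).round(4),rr)
print(manip.current_time(),manip.current_force().round(1))
E
```

```text
0.055 [ 0.7  0.6 -1.8] [ 0.05 -0.    0.  ]
0.048 [ 0.5  0.5 -1.9] [-0.   -0.03 -0.  ]
0.043 [ 0.3  0.3 -0.9] [ 0.02  0.03 -0.02]
0.04 [-0.1  0.5 -1.4] [-0.05  0.06  0.03]
0.0375 [ 0.6  1.1 -1. ] [-0.03  0.07  0.02]
0.036 [-1.7  0.3  5.3] [-0.1   0.27 -0.04]
bar [0.4875 0.2444 0.0624] ((0.48839399218559265, 0.2433103322982788), (0.06283819675445557, 0.012330726720392704), 75.42670440673828) rim ((0.49022364616394043, 0.24238671362400055), (0.17044658958911896, 0.10380437970161438), 75.23605346679688) [0.01762699 0.02675504 0.03114975]
top bar [0.4872 0.24   0.0609] ((0.4874797761440277, 0.2405032366514206), (0.06258709728717804, 0.011802340857684612), 75.30964660644531)
top bar [0.5558 0.0157 0.0581] ((0.5564125180244446, 0.01598432846367359), (0.06319420784711838, 0.012974600307643414), 77.02413940429688)
17.5167 [-0.5 -0.6  0.4]
```

View pics/end_w.png

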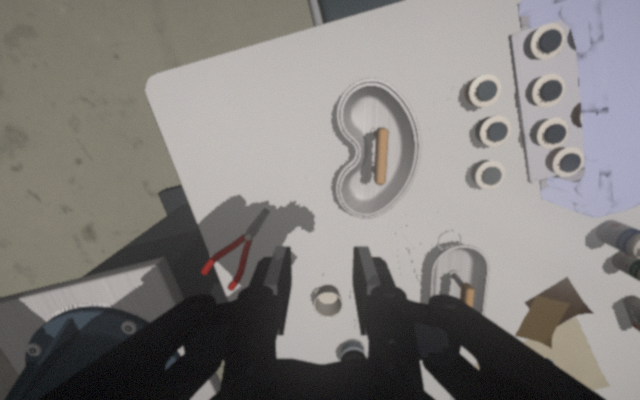

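The picture shows the insert nested around (378,148) with an even rim gap all round. The bar sits 2–4 mm higher than before, as it should, and the oval insert hasn't moved.

```bash
python3 -c "
from bench import manip
print(manip.sign_off())"
```

```text
the job is handed in; nothing more can be done
None
```

I set the kidney insert into the outer tray, let go and handed the job in at about 17.5 s. The final camera check showed it nested and aligned, and the oval insert had not moved; the sign-off call returned no verdict.

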